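# Find the socket for the guide-rail nut

## Robot

A 6-joint arm with a two-finger parallel gripper is mounted at the origin on the work surface. World frame = base frame: x ahead of the robot, y to its left, z up, the work surface at z = 0. Lengths are in m, angles in degrees, forces in N, time in s.
With the tool pointing down it reaches from about 0.275 to 1 m from the base axis. Payload 8.4 kg.
Tool frame: the origin (TCP) lies between the finger pads; the fingertips stand 25 mm ahead of it and the grasp point (between the pads) lies 6 mm ahead of it; z points along the fingers, y is the direction in which the jaws open and shut (so a half turn about z gives the same grasp; the last joint's range is limited). The gripper opens to 85 mm and grips with 20 to 120 N. Pads are 22 mm wide; open, the fingers measure 114 mm over their backs; the gripper's body (76 mm by 85 mm) begins 54 mm behind the grasp point. The pads swing forward as they close: fully open they stand 13 mm farther back than shut.
Start: joints at [-75.195, 20.225, 93.587, -0, 66.188, -0.138], TCP at [0.161, -0.604, 0.256] pointing down, gripper open.
Joint ranges: [-150.9, 150.9], [-52.94, 120.26], [3.33, 152.33], [-74.26, 254.26], [0, 154.13], [-172.89, 172.89]. Speed limits (degrees/s): [127.2, 127.2, 159.86, 180, 180, 180].

## Interface

Orientations are given as [roll, pitch, yaw] about the fixed x, y, z axes, in that order (R = Rz(yaw) Ry(pitch) Rx(roll)).
In Python, from cell import bot, eyes gives the robot as it stands.
- The arm moves only by the tool play_rows, never from a script. Its argument "steps" is a list of rows, each an object of numbers: "x", "y", "z": the shift along the tool's x, y, z in units of 40 mm (1.0 is 40 mm); "rx", "ry", "rz": the turn, a rotation vector about the tool's x, y, z in units of 8 degrees (1.0 is 8 degrees); "claw": the closure, from -1 (fully open) to 1 (shut). A call has 1 to 20 rows; each row is the pose to reach, as a shift and turn from the pose commanded when the call began, along the tool's axes at that moment; what a row does not reach only later rows make up. A row lasts 1/10 s, in which the tool goes at most 50 mm and 8.59 degrees, less where a joint would pass 70% of its speed; a pose out of reach is approached as far as the arm can. A call with a gripper value outside its range is refused whole. The fingers move at their own pace and stop on an object; "newtons" is the grip in N (left out, the last holds). Time passes only in rows, so rows that repeat a pose let the fingers close. It gives the time, the measured TCP pose, the force and the opening at its end, in the units of the state.
- bot.sense(): the state, without advancing time (a new reading comes with each control period).
- eyes.snapshot(name): name is "side" or "top"; returns a dict with "image" (420x560x3 uint8, red, green, blue), "depth" (420x560 float32, m along the optical axis (not along the pixel's ray), 0 where there is no reading), "fx", "fy", "cx", "cy" (pixels), "extrinsics" (4x4, takes a point from camera to world coordinates). Camera axes: x right, y up, looking along -z (the intrinsics and any distortion apply to the point x, -y, -z); pixel columns grow to the right and rows downward; lengths in m; the calibration is good to about 2 mm. A picture is of the moment at which its call begins.
- bot.hand_in(): hands the job in, once; it reports no verdict.
The state is a dict: "t": time; "joint_pos": joint angles; "joint_velocities": joint speeds; "effort": joint torques, N m; "tool_pos": TCP position; "orientation": TCP orientation; "wrist_force": force on the tool from outside, world axes, zero at the start; "moment": the same for the moment, N m; "opening": finger opening in m.
Only numpy, scipy, OpenCV 4.12 (cv2) and the standard library are available. Lean on these libraries where they do the work, as an engineer would, in place of code of your own. Each camera call takes 0.05 s, during which the arm holds its last target. There are 200 camera calls.

## Task

One of the three look-alike sockets in the white tray fits the hex nut of the guide-rail bracket: try them on the nut, stand any that does not fit upright back in the tray, and push the one that fits fully home on the nut. Finish while still gripping that socket upright and fully seated on the nut: do not let go of it. Leave the jars and the wrench alone.

Things in the scene. Friction and masses are not known exactly. Their poses are not given: they have to be found in the camera images.
- socket_a: one of three outwardly identical steel sockets, mouth down: dark cylinder 46 mm across (grasp width), 60 mm tall, on it a bright hex cap 34 mm wide, 8 mm tall; 0.45 kg. Origin: centre of the mouth (underside), z up. Hex bore 25 mm deep from the mouth; flats of bore and cap face +x and -x. Bores are 24, 27 and 32 mm across flats; which is which is unseen, found only by trying on the nut
- socket_b: one of three outwardly identical steel sockets, mouth down: dark cylinder 46 mm across (grasp width), 60 mm tall, on it a bright hex cap 34 mm wide, 8 mm tall; 0.45 kg. Origin: centre of the mouth (underside), z up. Hex bore 25 mm deep from the mouth; flats of bore and cap face +x and -x. Bores are 24, 27 and 32 mm across flats; which is which is unseen, found only by trying on the nut
- socket_c: one of three outwardly identical steel sockets, mouth down: dark cylinder 46 mm across (grasp width), 60 mm tall, on it a bright hex cap 34 mm wide, 8 mm tall; 0.45 kg. Origin: centre of the mouth (underside), z up. Hex bore 25 mm deep from the mouth; flats of bore and cap face +x and -x. Bores are 24, 27 and 32 mm across flats; which is which is unseen, found only by trying on the nut
- tray: shallow white plastic tray fixed to the bench, 160 mm (x) by 340 mm (y), rim 12 mm high and 5 mm thick, floor about 5 mm thick; the sockets start in a row along its y, about 100 mm apart. Origin: centre of its underside
- nut (a point): seat of the hex nut: on the nut's axis at its underside, on its 44 mm washer, 15 mm above the bench; z up. Fixed steel nut, 30 mm across flats, 18 mm tall above this point, top edge chamfered; two flats face +x and -x. The socket that fits (1 mm play per flat, 7 degrees) slides down until its mouth is at this point; the others stop 16 to 18 mm higher
- bracket: guide-rail bracket fixed to the bench, carrying the nut; origin on the bench under the nut's axis, axes as the nut's. Plate 110 (x) by 160 (y) by 12 mm; a black block 64 mm high begins 70 mm from the nut's axis on the -y side and carries a white rail along x, 280 mm long, 57 mm high
- jar_1: bystander: filled jar with a gold-coloured lid, 72 mm in diameter, 105 mm tall, standing loose on the bench. Origin: centre of its underside
- jar_2: bystander: filled jar with a gold-coloured lid, 72 mm in diameter, 105 mm tall, standing loose on the bench. Origin: centre of its underside
- wrench: bystander: flat steel wrench 180 mm long lying loose on the bench beyond the tray's left end, where it is out of the way. Its long axis is its x

How it is judged:
By the outcome, as a careful person would: the job done as asked, in the order asked, and still so for the second after the job is handed in, while the arm keeps its last pose, push and grip.
It also fails if it takes over 72 s, if anything falls off the work surface, if the arm or the gripper's body presses on something with over 40 N, if the wrist force passes 120 N, or if a joint passes its speed limit or range.

## Working session

There is one attempt and no reset: what is moved stays moved. The work goes in short steps, Python scripts to look and compute and a tool call to move; the robot and the scene stay as the last step left them, time stands still between calls to the robot, and variables do not carry over. Pictures are saved under pics/ and viewed, about 8 in all and at most 12, crops included, and the job is handed in when it is done.

Besides the shell and the picture viewer there is one more tool, called after "Request:" by a JSON object that holds its "fn" and its "kwargs", one argument or row to a line. play_rows: Moves the arm, as the interface text tells. Its arguments: {"type":"object","properties":{"steps":{"type":"array","items":{"type":"object","properties":{"x":{"type":"number"},"y":{"type":"number"},"z":{"type":"number"},"rx":{"type":"number"},"ry":{"type":"number"},"rz":{"type":"number"},"claw":{"type":"number"}}}},"newtons":{"type":"number"}},"required":["steps"]}

```bash
mkdir -p pics; ls
cat > h.py <<'E'
import numpy as np, cv2
from cell import bot, eyes
def snap(n):
    return eyes.snapshot(n)
def cloud(s):
    d=s["depth"]; v,u=np.mgrid[:d.shape[0],:d.shape[1]]
    p=np.stack([(u-s["cx"])/s["fx"]*d,-(v-s["cy"])/s["fy"]*d,-d,np.ones_like(d)],-1)
    return (p@np.array(s["extrinsics"]).T)[...,:3]
def ray(s,u,v,z):
    E=np.array(s["extrinsics"]); r=E[:3,:3]@np.array([(u-s["cx"])/s["fx"],-(v-s["cy"])/s["fy"],-1.])
    return E[:3,3]+r*(z-E[2,3])/r[2]
E
python3 - <<'E'
from h import *
for n in("top","side"):
    s=snap(n); cv2.imwrite(f"pics/{n}0.png",s["image"][...,::-1]); np.savez(f"{n}0.npz",**s)
    print(n,s["fx"],s["cx"],s["cy"],np.array(s["extrinsics"]).round(3).tolist(),[k for k in s])
print(bot.sense())
E
```

```text
pics
top 455.4118185544465 278.93000868861685 217.69605806355528 [[-0.02, 0.989, -0.147, 0.458], [-1.0, -0.022, -0.015, 0.118], [-0.018, 0.147, 0.989, 1.238], [0.0, 0.0, 0.0, 1.0]] ['image', 'depth', 'fx', 'fy', 'cx', 'cy', 'extrinsics']
side 504.3415378307796 286.7799495719699 207.126078423652 [[-0.798, 0.452, -0.398, 0.254], [-0.602, -0.602, 0.524, 0.662], [-0.003, 0.658, 0.753, 0.819], [0.0, 0.0, 0.0, 1.0]] ['image', 'depth', 'fx', 'fy', 'cx', 'cy', 'extrinsics']
{'t': 0.1, 'joint_pos': array([-7.51955217e+01,  2.02588456e+01,  9.36232989e+01, -3.41778439e-04,
        6.61883997e+01, -1.37660586e-01]), 'joint_velocities': array([-0.15914637, -0.06419658, -0.18810252, -0.02738344, -0.02035299,
        0.05374902]), 'effort': array([ 3.34942815e-04, -6.06357765e+01, -3.42820501e+01,  6.80850576e-05,
        4.01817219e-03, -7.07404183e-06]), 'tool_pos': array([ 0.16105078, -0.60349633,  0.25564449]), 'orientation': array([-1.79929455e+02,  1.43023021e-04,  1.49422771e+01]), 'wrist_force': array([-0.05923663,  0.38375446, -0.8927138 ]), 'moment': array([ 0.00262897, -0.0004815 ,  0.00816605]), 'opening': 0.08551909100178282}
```

View pics/top0.png

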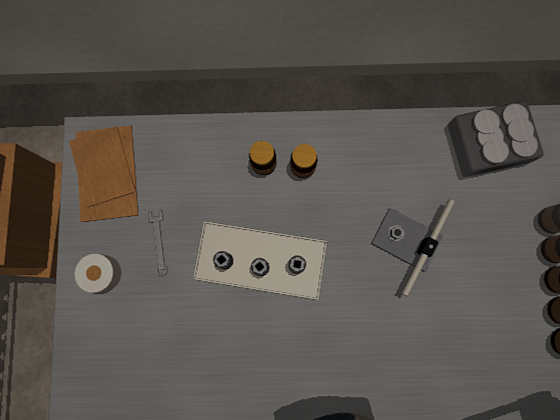

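View pics/side0.png

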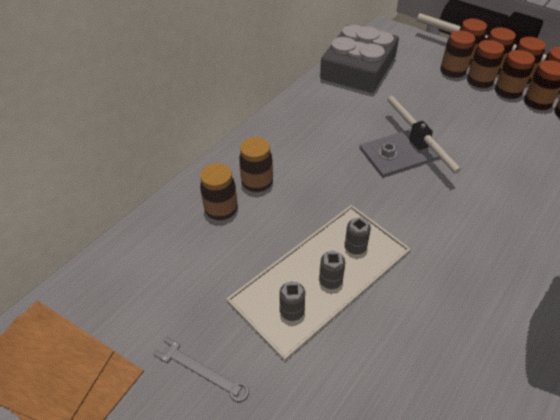

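The top view shows sockets at (222,260), (260,267) and (297,265), the nut at (397,233) and the rail at (428,245). The jars are at (262,155) and (303,160), far from the path. Next I'll measure these and enlarge the views.

Run:
```python
from h import *
T=dict(np.load("top0.npz")); S=dict(np.load("side0.npz"))
def crop(s,u,v,w=24,k=11,g=2.2):
    c=s["image"][v-w//2:v+w//2,u-w//2:u+w//2,::-1].astype(float)*g
    return cv2.resize(np.clip(c,0,255).astype(np.uint8),None,fx=k,fy=k,interpolation=cv2.INTER_CUBIC)
def row(L): return np.hstack(L)
a=row([crop(T,222,260,20,10),crop(T,260,267,20,10),crop(T,297,265,20,10),crop(T,397,233,20,10)])
b=row([crop(S,292,298,36,5)[:, :]]+[crop(S,332,266,36,5),crop(S,358,232,36,5),crop(S,389,151,36,5)])
b=cv2.resize(b,(800,200))
cv2.imwrite("pics/crops.png",np.vstack([a,b]))
C=cloud(T); Cs=cloud(S)
for n,s,c,pts in(("top",T,C,[(222,260),(260,267),(297,265),(397,233),(428,245),(262,152),(303,157)]),("side",S,Cs,[(292,291),(332,258),(358,225),(389,151)])):
    for u,v in pts: print(n,u,v,c[v,u].round(4))
# tray: white
hsv=cv2.cvtColor(T["image"],cv2.COLOR_RGB2HSV)
m=((hsv[...,2]>140)).astype(np.uint8); m[:215]=0;m[305:]=0;m[:,:185]=0;m[:,335:]=0
cn=max(cv2.findContours(m,0,2)[0],key=cv2.contourArea); r=cv2.minAreaRect(cn); bx=cv2.boxPoints(r)
w=np.array([ray(T,u,v,.012)[:2] for u,v in bx]);print("tray",r,w.round(4).tolist())
print('ctr',w.mean(0)); 
for i in range(4):
    d=w[(i+1)%4]-w[i]; print(np.linalg.norm(d).round(3),np.degrees(np.arctan2(d[1],d[0])).round(1))
# plate & rail by height
z=C[...,2]
for lo,hi,nm in((.007,.02,"plate"),(.04,.075,"rail")):
    m=((z>lo)&(z<hi)).astype(np.uint8); m[:185]=0;m[310:]=0;m[:,:365]=0;m[:,470:]=0
    P=C[m>0][:,:2].astype(np.float32); r=cv2.minAreaRect(P);print(nm,len(P),r)
# socket tops by height
m=((z>.055)&(z<.085)).astype(np.uint8); m[:215]=0;m[305:]=0;m[:,:185]=0;m[:,335:]=0
n,l,st,ce=cv2.connectedComponentsWithStats(m)
for i in range(1,n):
    if st[i,4]>20:
        P=C[l==i]; t=P[P[:,2]>.069]; print("sock",st[i,4],ce[i].round(1),P.mean(0).round(4),len(t),t.mean(0).round(4) if len(t) else 0)
```

```text
top 222 260 [0.5252 0.283  0.0726]
top 260 267 [0.5054 0.1859 0.0734]
top 297 265 [0.5086 0.0916 0.0714]
top 397 233 [ 0.589  -0.1756  0.0352]
top 428 245 [ 0.5528 -0.2446  0.0688]
top 262 152 [0.7977 0.1749 0.1067]
top 303 157 [0.7815 0.0701 0.1083]
side 292 291 [0.5267 0.2897 0.0722]
side 332 258 [0.5103 0.1905 0.0717]
side 358 225 [0.5121 0.0991 0.075 ]
side 389 151 [ 0.5848 -0.161   0.0339]
tray ((260.35699462890625, 259.8133850097656), (125.11892700195312, 59.09512710571289), 9.272602081298828) [[0.4798, 0.3672], [0.637, 0.3424], [0.5746, 0.0082], [0.4203, 0.0388]]
ctr [0.52793604 0.18911146]
0.159 -9.0
0.34 -100.6
0.157 168.8
0.334 79.7
plate 1909 ((0.5617834329605103, -0.23529589176177979), (0.27849769592285156, 0.32684987783432007), 86.80502319335938)
rail 872 ((0.5671833157539368, -0.21469241380691528), (0.10695566236972809, 0.2780620753765106), 63.12090301513672)
sock 255 [221.3 259.3] [0.5273 0.2853 0.0697] 154 [0.528  0.2863 0.0733]
sock 250 [296.3 263.7] [0.512  0.0933 0.07  ] 151 [0.5122 0.0928 0.0733]
sock 249 [258.9 266.2] [0.5077 0.1889 0.0702] 155 [0.5078 0.1894 0.0734]
```

View pics/crops.png

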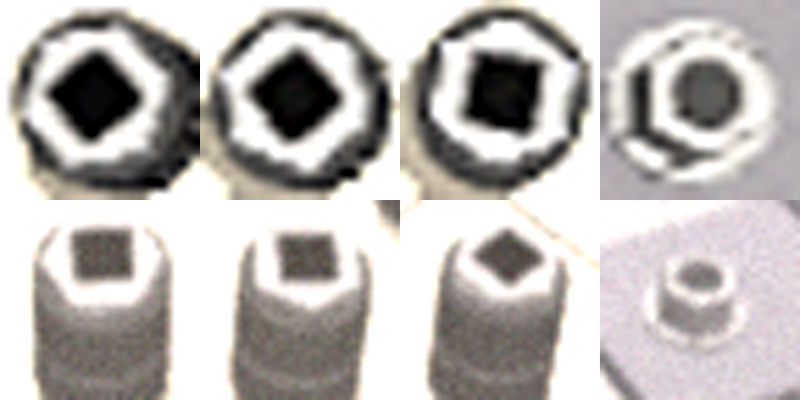

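The crops show clear square drive holes: diamonds for the first two sockets and image-aligned for the third. The nut stands on its washer. I'll get the yaws from the cap and square contours on the plane z=0.073, and the bracket yaw from the rail.

```bash
cat >> h.py <<'E'
def patch(s,x,y,z,half=.04,k=4000):
    "metric top-down patch on plane z; col->+x, row->+y"
    E=np.array(s["extrinsics"]); n=int(2*half*k); g=(np.arange(n)+.5)/k-half
    X,Y=np.meshgrid(x+g,y+g); P=(np.stack([X,Y,np.full_like(X,z)],-1)-E[:3,3])@E[:3,:3]
    u=s["cx"]+s["fx"]*P[...,0]/-P[...,2]; v=s["cy"]-s["fy"]*P[...,1]/-P[...,2]
    return cv2.remap(s["image"],u.astype(np.float32),v.astype(np.float32),cv2.INTER_CUBIC)
def sym(m,n):
    "n-fold orientation (deg, of the vertices) of mask's biggest contour, and centroid"
    M=cv2.moments(m,True); c=np.array([M["m10"],M["m01"]])/M["m00"]
    v,u=np.nonzero(m); d=u-c[0]+1j*(v-c[1]); f=(np.abs(d)**n*np.exp(1j*n*np.angle(d))).sum()
    return np.degrees(np.angle(f))/n,c,abs(f)/(np.abs(d)**n).sum(),M["m00"]
E
python3 - <<'E'
from h import *
T=dict(np.load("top0.npz")); S=dict(np.load("side0.npz"))
k=4000;half=.026
def blob(m,near=None):
    n,l,st,ce=cv2.connectedComponentsWithStats(m.astype(np.uint8)); c=np.array(m.shape)/2
    i=min([i for i in range(1,n) if st[i,4]>300],key=lambda i:np.hypot(*(ce[i]-c))-.01*st[i,4]**.5)
    return (l==i).astype(np.uint8)
out=[]
for nm,x,y in(("s1",.528,.286),("s2",.508,.189),("s3",.512,.093)):
  for vn,s in(("top",T),("side",S)):
    g=cv2.cvtColor(patch(s,x,y,.073,half),cv2.COLOR_RGB2GRAY); n=g.shape[0]
    yy,xx=np.mgrid[:n,:n]; disc=np.hypot(xx-n/2,yy-n/2)<n*.38
    t,_=cv2.threshold(g[disc].reshape(-1,1),0,255,cv2.THRESH_OTSU)
    br=blob((g>t)&disc); 
    ct=max(cv2.findContours(br,0,1)[0],key=cv2.contourArea); full=cv2.drawContours(np.zeros_like(br),[ct],-1,1,-1)
    hole=(full>0)&(br==0); hole=blob(hole)
    a6,c6,q6,A6=sym(full,6); a4,c4,q4,A4=sym(hole,4)
    w=lambda c:(np.array([x,y])+(c+.5)/k-half).round(4)
    print(nm,vn,"hex flatdir",round((a6+30)%60,1),w(c6),round(q6,2),"A ratio",round(A6/k**2/(.866*.034**2),2),"| sq sidedir",round((a4+45)%90,1),w(c4),round(q4,2),round((A4**.5)/k,4))
    out.append(cv2.resize(g,(200,200)))
C=cloud(T)
# rail line by height
m=(C[...,2]>.045)&(C[...,2]<.075); m[:190]=0;m[305:]=0;m[:,:395]=0;m[:,465:]=0
hsv=cv2.cvtColor(T["image"],cv2.COLOR_RGB2HSV); m&=hsv[...,2]>110
P=C[m][:,:2].astype(np.float32);L=cv2.fitLine(P,cv2.DIST_HUBER,0,.01,.01).ravel();print("rail yaw",np.degrees(np.arctan2(L[1],L[0])),len(P),P.mean(0),cv2.minAreaRect(P))
for vn,s in(("top",T),("side",S)):
    g=cv2.cvtColor(patch(s,.589,-.17,.033,.03),cv2.COLOR_RGB2GRAY); out.append(cv2.resize(g,(200,200)))
    g=cv2.cvtColor(patch(s,.589,-.17,.013,.1,2000),cv2.COLOR_RGB2GRAY); out.append(cv2.resize(g,(200,200)))
out=[cv2.convertScaleAbs(o,alpha=1.5) for o in out]
out+= [out[0]*0]*2
cv2.imwrite("pics/rect.png",np.vstack([np.hstack(out[i:i+4]) for i in(0,4,8)]))
E
```

```text
s1 top hex flatdir 10.5 [0.5274 0.2855] 0.25 A ratio 1.01 | sq sidedir 38.6 [0.5275 0.2856] 0.32 0.019
s1 side hex flatdir 13.6 [0.5284 0.2861] 0.04 A ratio 1.18 | sq sidedir 40.2 [0.5284 0.2875] 0.36 0.0192
s2 top hex flatdir 40.7 [0.5077 0.1884] 0.25 A ratio 1.02 | sq sidedir 37.9 [0.5077 0.1884] 0.32 0.0189
s2 side hex flatdir 32.4 [0.5087 0.189 ] 0.05 A ratio 1.16 | sq sidedir 39.2 [0.5087 0.1902] 0.35 0.0196
s3 top hex flatdir 19.1 [0.5118 0.092 ] 0.2 A ratio 1.0 | sq sidedir 77.9 [0.5118 0.0919] 0.36 0.019
s3 side hex flatdir 12.4 [0.5125 0.0931] 0.04 A ratio 1.19 | sq sidedir 78.5 [0.5129 0.0937] 0.35 0.0189
rail yaw -29.639238 429 [ 0.5442116  -0.24702206] ((0.5497450828552246, -0.25021129846572876), (0.01528375968337059, 0.276908814907074), 60.63062286376953)
```

View pics/rect.png

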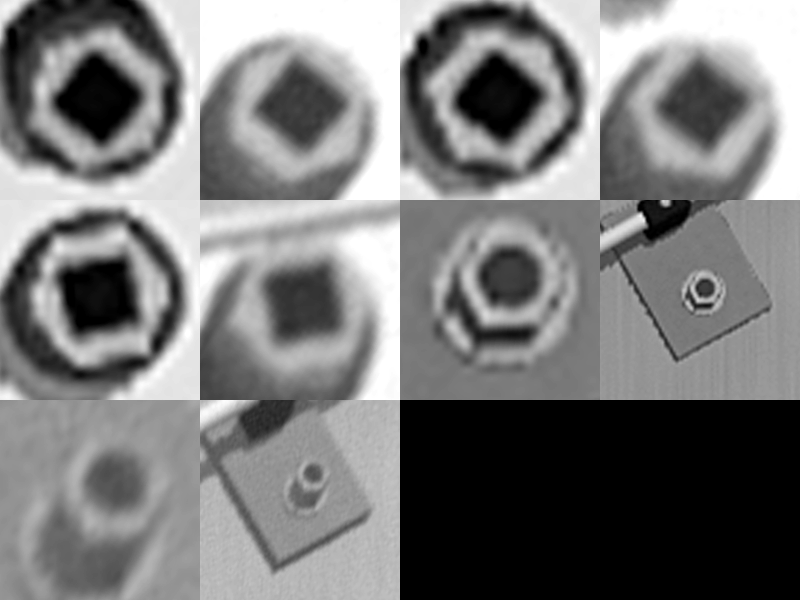

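First I'll move above the third socket, the one nearest the nut. The sockets' hex flats sit at about 9°, 38.5° and 18°. The nut flats are at about 30.4° mod 60.

Request:
{"fn": "play_rows", "kwargs": {
  "newtons": 90,
  "steps": [
    {"x":12.96,"y":-14.55,"z":2.6,"rz":-8.13,"claw":-1},
    {"x":12.96,"y":-14.55,"z":2.6,"rz":-8.13,"claw":-1},
    {"x":12.96,"y":-14.55,"z":2.6,"rz":-8.13,"claw":-1},
    {"x":12.96,"y":-14.55,"z":2.6,"rz":-8.13,"claw":-1},
    {"x":12.96,"y":-14.55,"z":2.6,"rz":-8.13,"claw":-1},
    {"x":12.96,"y":-14.55,"z":2.6,"rz":-8.13,"claw":-1},
    {"x":12.96,"y":-14.55,"z":2.6,"rz":-8.13,"claw":-1},
    {"x":12.96,"y":-14.55,"z":2.6,"rz":-8.13,"claw":-1},
    {"x":12.96,"y":-14.55,"z":2.6,"rz":-8.13,"claw":-1},
    {"x":12.96,"y":-14.55,"z":2.6,"rz":-8.13,"claw":-1},
    {"x":12.96,"y":-14.55,"z":2.6,"rz":-8.13,"claw":-1},
    {"x":12.96,"y":-14.55,"z":2.6,"rz":-8.13,"claw":-1},
    {"x":12.96,"y":-14.55,"z":2.6,"rz":-8.13,"claw":-1},
    {"x":12.96,"y":-14.55,"z":2.6,"rz":-8.13,"claw":-1},
    {"x":12.96,"y":-14.55,"z":2.6,"rz":-8.13,"claw":-1},
    {"x":12.96,"y":-14.55,"z":2.6,"rz":-8.13,"claw":-1},
    {"x":12.96,"y":-14.55,"z":2.6,"rz":-8.13,"claw":-1},
    {"x":12.96,"y":-14.55,"z":2.6,"rz":-8.13,"claw":-1},
    {"x":12.96,"y":-14.55,"z":2.6,"rz":-8.13,"claw":-1},
    {"x":12.96,"y":-14.55,"z":2.6,"rz":-8.13,"claw":-1}
  ]
}}

```text
invalid input at $.steps[0]: expected keys x, y, z, rx, ry, rz, claw
```

```bash
cat >> h.py <<'E'
def units(x,y,z,yaw,s=None):
    "row numbers to go from the present pose to a tool-down pose"
    from scipy.spatial.transform import Rotation as R
    s=s or bot.sense(); A=R.from_euler("xyz",s["orientation"],degrees=True); B=R.from_euler("xyz",[180,0,yaw],degrees=True)
    print("xyz",(A.inv().apply(np.array([x,y,z])-s["tool_pos"])/.04).round(3),"r",((A.inv()*B).as_rotvec(degrees=True)/8).round(3))
def st():
    s=bot.sense(); print("t",round(s["t"],2),s["tool_pos"].round(4),s["orientation"].round(2),"F",s["wrist_force"].round(1),"M",s["moment"].round(2),"op",round(s["opening"],4),"j6",s["joint_pos"][5].round(1))
E
python3 - <<'E'
from h import *
st(); units(.512,.0925,.049,80)
T=dict(np.load("top0.npz")); S=dict(np.load("side0.npz"))
k=4000
for vn,s in(("top",T),("side",S)):
    g=cv2.cvtColor(patch(s,.592,-.177,.033,.012),cv2.COLOR_RGB2GRAY)
    t,m=cv2.threshold(g,0,1,cv2.THRESH_BINARY_INV+cv2.THRESH_OTSU)
    n,l,stt,ce=cv2.connectedComponentsWithStats(m); c=g.shape[0]/2
    i=min(range(1,n),key=lambda i:np.hypot(*(ce[i]-c)) if stt[i,4]>100 else 1e9)
    print(vn,"hole@.033",(np.array([.592,-.177])+ce[i]/k-.012).round(4),"dia",2*(stt[i,4]/np.pi)**.5/k)
E
```

```text
t 0.1 [ 0.1611 -0.6035  0.2556] [-179.93    0.     14.94] F [-0.1  0.4 -0.9] M [ 0.   -0.    0.01] op 0.0855 j6 -0.1
xyz [ 12.964 -14.543   5.184] r [-8.000e-03 -5.000e-03 -8.132e+00]
top hole@.033 [ 0.5918 -0.177 ] dia 0.01903460606234602
side hole@.033 [ 0.5937 -0.1754] dia 0.018229523339239495
```

Request:
{"fn": "play_rows", "kwargs": {
  "newtons": 90,
  "steps": [
    {"x":12.96,"y":-14.55,"z":2.6,"rx":0,"ry":0,"rz":-8.13,"claw":-1},
    {"x":12.96,"y":-14.55,"z":2.6,"rx":0,"ry":0,"rz":-8.13,"claw":-1},
    {"x":12.96,"y":-14.55,"z":2.6,"rx":0,"ry":0,"rz":-8.13,"claw":-1},
    {"x":12.96,"y":-14.55,"z":2.6,"rx":0,"ry":0,"rz":-8.13,"claw":-1},
    {"x":12.96,"y":-14.55,"z":2.6,"rx":0,"ry":0,"rz":-8.13,"claw":-1},
    {"x":12.96,"y":-14.55,"z":2.6,"rx":0,"ry":0,"rz":-8.13,"claw":-1},
    {"x":12.96,"y":-14.55,"z":2.6,"rx":0,"ry":0,"rz":-8.13,"claw":-1},
    {"x":12.96,"y":-14.55,"z":2.6,"rx":0,"ry":0,"rz":-8.13,"claw":-1},
    {"x":12.96,"y":-14.55,"z":2.6,"rx":0,"ry":0,"rz":-8.13,"claw":-1},
    {"x":12.96,"y":-14.55,"z":2.6,"rx":0,"ry":0,"rz":-8.13,"claw":-1},
    {"x":12.96,"y":-14.55,"z":2.6,"rx":0,"ry":0,"rz":-8.13,"claw":-1},
    {"x":12.96,"y":-14.55,"z":2.6,"rx":0,"ry":0,"rz":-8.13,"claw":-1},
    {"x":12.96,"y":-14.55,"z":2.6,"rx":0,"ry":0,"rz":-8.13,"claw":-1},
    {"x":12.96,"y":-14.55,"z":2.6,"rx":0,"ry":0,"rz":-8.13,"claw":-1},
    {"x":12.96,"y":-14.55,"z":2.6,"rx":0,"ry":0,"rz":-8.13,"claw":-1},
    {"x":12.96,"y":-14.55,"z":2.6,"rx":0,"ry":0,"rz":-8.13,"claw":-1},
    {"x":12.96,"y":-14.55,"z":2.6,"rx":0,"ry":0,"rz":-8.13,"claw":-1},
    {"x":12.96,"y":-14.55,"z":2.6,"rx":0,"ry":0,"rz":-8.13,"claw":-1},
    {"x":12.96,"y":-14.55,"z":2.6,"rx":0,"ry":0,"rz":-8.13,"claw":-1},
    {"x":12.96,"y":-14.55,"z":2.6,"rx":0,"ry":0,"rz":-8.13,"claw":-1}
  ]
}}

```text
t: 2.1
tool_pos: [0.5114, 0.091, 0.1524]
orientation: [-180.0, 0.0, 79.9]
wrist_force: [-0.4, 0.7, -0.4]
opening: 0.0853
```

Run:
```python
from h import *
st(); units(.512,.0925,.049,80)
```

```text
t 2.1 [0.5114 0.091  0.1524] [-1.7998e+02  1.0000e-02  7.9900e+01] F [-0.4  0.7 -0.4] M [ 0.03  0.02 -0.03] op 0.0853 j6 20.0
xyz [0.039 0.008 2.585] r [-0.002  0.002 -0.012]
```

Request:
{"fn": "play_rows", "kwargs": {
  "newtons": 90,
  "steps": [
    {"x":0.02,"y":0,"z":1,"rx":0,"ry":0,"rz":0,"claw":-1},
    {"x":0.02,"y":0,"z":1.8,"rx":0,"ry":0,"rz":0,"claw":-1},
    {"x":0.02,"y":0,"z":2.4,"rx":0,"ry":0,"rz":0,"claw":-1},
    {"x":0.02,"y":0,"z":2.58,"rx":0,"ry":0,"rz":0,"claw":-1},
    {"x":0.02,"y":0,"z":2.58,"rx":0,"ry":0,"rz":0,"claw":-1},
    {"x":0.02,"y":0,"z":2.58,"rx":0,"ry":0,"rz":0,"claw":-0.3},
    {"x":0.02,"y":0,"z":2.58,"rx":0,"ry":0,"rz":0,"claw":0},
    {"x":0.02,"y":0,"z":2.58,"rx":0,"ry":0,"rz":0,"claw":0.3},
    {"x":0.02,"y":0,"z":2.58,"rx":0,"ry":0,"rz":0,"claw":1},
    {"x":0.02,"y":0,"z":2.58,"rx":0,"ry":0,"rz":0,"claw":1},
    {"x":0.02,"y":0,"z":2.58,"rx":0,"ry":0,"rz":0,"claw":1},
    {"x":0.02,"y":0,"z":2.58,"rx":0,"ry":0,"rz":0,"claw":1},
    {"x":0.02,"y":0,"z":2.58,"rx":0,"ry":0,"rz":0,"claw":1}
  ]
}}

```text
t: 3.4
tool_pos: [0.5126, 0.093, 0.0506]
orientation: [179.9, -0.0, 80.0]
wrist_force: [-3.8, -1.0, 10.7]
opening: 0.0443
```

Run:
```python
from h import *
st()
```

```text
t 3.4 [0.5126 0.093  0.0506] [ 1.7992e+02 -3.0000e-02  7.9990e+01] F [-3.8 -1.  10.7] M [-0.16  0.45  0.  ] op 0.0443 j6 20.1
```

Request:
{"fn": "play_rows", "kwargs": {
  "steps": [
    {"x":0,"y":0,"z":-0.5,"rx":0,"ry":0,"rz":0,"claw":1},
    {"x":0,"y":0,"z":-1.3,"rx":0,"ry":0,"rz":0,"claw":1},
    {"x":0,"y":0,"z":-2.2,"rx":0,"ry":0,"rz":0,"claw":1},
    {"x":0,"y":0,"z":-2.7,"rx":0,"ry":0,"rz":0,"claw":1},
    {"x":0,"y":0,"z":-2.7,"rx":0,"ry":0,"rz":0,"claw":1},
    {"x":0,"y":0,"z":-2.7,"rx":0,"ry":0,"rz":0,"claw":1}
  ]
}}

```text
t: 4.0
tool_pos: [0.5117, 0.0929, 0.1568]
orientation: [180.0, -0.0, 80.0]
wrist_force: [-0.2, 0.1, -5.8]
opening: 0.0446
```

Run:
```python
from h import *
st(); units(.5925,-.1765,.125,92.2)
```

```text
t 4.0 [0.5117 0.0929 0.1568] [179.99  -0.    79.99] F [-0.2  0.1 -5.8] M [-0.02 -0.01  0.02] op 0.0446 j6 20.1
xyz [-6.28   3.16   0.795] r [ 1.000e-03 -0.000e+00 -1.526e+00]
```

Request:
{"fn": "play_rows", "kwargs": {
  "steps": [
    {"x":-1.0,"y":0.5,"z":0,"rx":0,"ry":0,"rz":-0.5,"claw":1},
    {"x":-2.1,"y":1.06,"z":0,"rx":0,"ry":0,"rz":-1.0,"claw":1},
    {"x":-3.2,"y":1.6,"z":0,"rx":0,"ry":0,"rz":-1.53,"claw":1},
    {"x":-4.3,"y":2.16,"z":0,"rx":0,"ry":0,"rz":-1.53,"claw":1},
    {"x":-5.4,"y":2.7,"z":0,"rx":0,"ry":0,"rz":-1.53,"claw":1},
    {"x":-6.1,"y":3.07,"z":0,"rx":0,"ry":0,"rz":-1.53,"claw":1},
    {"x":-6.28,"y":3.16,"z":0.4,"rx":0,"ry":0,"rz":-1.53,"claw":1},
    {"x":-6.28,"y":3.16,"z":1.0,"rx":0,"ry":0,"rz":-1.53,"claw":1},
    {"x":-6.28,"y":3.16,"z":1.0,"rx":0,"ry":0,"rz":-1.53,"claw":1},
    {"x":-6.28,"y":3.16,"z":1.0,"rx":0,"ry":0,"rz":-1.53,"claw":1}
  ]
}}

```text
t: 5.0
tool_pos: [0.5914, -0.1754, 0.1153]
orientation: [-179.8, -0.1, 92.2]
wrist_force: [0.4, -0.3, -4.3]
opening: 0.0439
```

Run:
```python
from h import *
st(); units(.5925,-.1765,.085,92.2)
s=snap("side"); g=s["image"][60:220,320:520,::-1]; cv2.imwrite("pics/n1.png",cv2.convertScaleAbs(cv2.resize(g,None,fx=3.5,fy=3.5,interpolation=2),alpha=1.5))
```

```text
t 5.0 [ 0.5914 -0.1754  0.1153] [-1.7978e+02 -9.0000e-02  9.2250e+01] F [ 0.4 -0.3 -4.3] M [-0.02 -0.04  0.01] op 0.0439 j6 -18.9
xyz [-0.029  0.029  0.756] r [-0.028 -0.011  0.006]
```

View pics/n1.png

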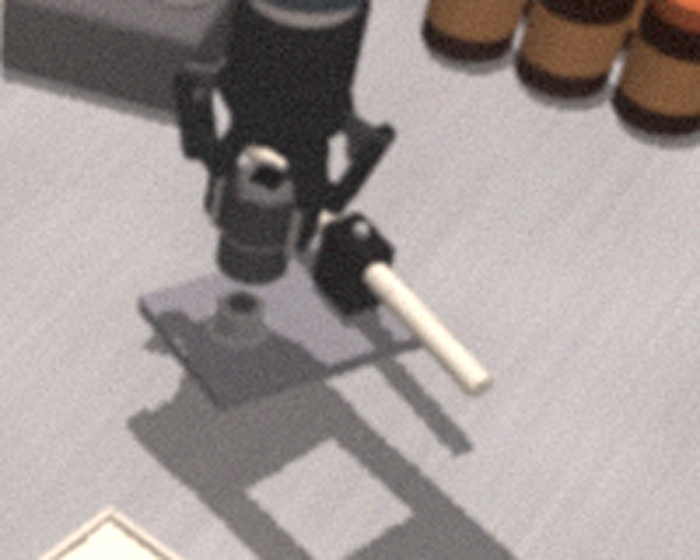

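The socket hangs upright at crop (255,220), over the nut at (240,315), and clear of the block at (350,260). I'll lower it slowly onto the nut.

Request:
{"fn": "play_rows", "kwargs": {
  "steps": [
    {"x":-0.02,"y":0.02,"z":0.4,"rx":0,"ry":0,"rz":0,"claw":1},
    {"x":-0.02,"y":0.02,"z":0.7,"rx":0,"ry":0,"rz":0,"claw":1},
    {"x":-0.02,"y":0.02,"z":0.8,"rx":0,"ry":0,"rz":0,"claw":1},
    {"x":-0.02,"y":0.02,"z":0.85,"rx":0,"ry":0,"rz":0,"claw":1},
    {"x":-0.02,"y":0.02,"z":0.9,"rx":0,"ry":0,"rz":0,"claw":1},
    {"x":-0.02,"y":0.02,"z":0.95,"rx":0,"ry":0,"rz":0,"claw":1},
    {"x":-0.02,"y":0.02,"z":1.0,"rx":0,"ry":0,"rz":0,"claw":1},
    {"x":-0.02,"y":0.02,"z":1.0,"rx":0,"ry":0,"rz":0,"claw":1},
    {"x":-0.02,"y":0.02,"z":1.0,"rx":0,"ry":0,"rz":0,"claw":1}
  ]
}}

```text
t: 5.95
tool_pos: [0.5938, -0.1773, 0.0772]
orientation: [180.0, 0.0, 92.2]
wrist_force: [-0.2, -0.6, -5.5]
opening: 0.0442
```

Run:
```python
from h import *
st()
```

```text
t 5.95 [ 0.5938 -0.1773  0.0772] [179.99   0.    92.22] F [-0.2 -0.6 -5.5] M [-0.01 -0.01  0.05] op 0.0442 j6 -19.0
```

Request:
{"fn": "play_rows", "kwargs": {
  "steps": [
    {"x":0,"y":0,"z":0.04,"rx":0,"ry":0,"rz":0,"claw":1},
    {"x":0,"y":0,"z":0.08,"rx":0,"ry":0,"rz":0,"claw":1},
    {"x":0,"y":0,"z":0.12,"rx":0,"ry":0,"rz":0,"claw":1},
    {"x":0,"y":0,"z":0.16,"rx":0,"ry":0,"rz":0,"claw":1},
    {"x":0,"y":0,"z":0.16,"rx":0,"ry":0,"rz":0,"claw":1},
    {"x":0,"y":0,"z":0.16,"rx":0,"ry":0,"rz":0,"claw":1}
  ]
}}

```text
t: 6.55
tool_pos: [0.593, -0.1768, 0.0701]
orientation: [-179.9, -0.0, 92.2]
wrist_force: [-3.5, 4.1, -5.4]
opening: 0.0447
```

Run:
```python
from h import *
st();st()
```

```text
t 6.55 [ 0.593  -0.1768  0.0701] [-1.7991e+02 -5.0000e-02  9.2220e+01] F [-3.5  4.1 -5.4] M [ 0.78  0.57 -0.04] op 0.0447 j6 -19.0
t 6.55 [ 0.593  -0.1768  0.0701] [-1.7991e+02 -5.0000e-02  9.2220e+01] F [-3.5  4.1 -5.4] M [ 0.78  0.57 -0.04] op 0.0447 j6 -19.0
```

There is no vertical load at 8 mm below the nut's top, only a small side force, so this socket is going on. I'll ease it sideways and continue down.

Request:
{"fn": "play_rows", "kwargs": {
  "steps": [
    {"x":0.02,"y":-0.015,"z":0.04,"rx":0,"ry":0,"rz":0,"claw":1},
    {"x":0.02,"y":-0.015,"z":0.08,"rx":0,"ry":0,"rz":0,"claw":1},
    {"x":0.02,"y":-0.015,"z":0.12,"rx":0,"ry":0,"rz":0,"claw":1},
    {"x":0.02,"y":-0.015,"z":0.16,"rx":0,"ry":0,"rz":0,"claw":1},
    {"x":0.02,"y":-0.015,"z":0.2,"rx":0,"ry":0,"rz":0,"claw":1},
    {"x":0.02,"y":-0.015,"z":0.22,"rx":0,"ry":0,"rz":0,"claw":1},
    {"x":0.02,"y":-0.015,"z":0.24,"rx":0,"ry":0,"rz":0,"claw":1},
    {"x":0.02,"y":-0.015,"z":0.24,"rx":0,"ry":0,"rz":0,"claw":1}
  ]
}}

```text
t: 7.35
tool_pos: [0.593, -0.1764, 0.0609]
orientation: [-180.0, -0.0, 92.2]
wrist_force: [-2.7, 0.8, -5.0]
opening: 0.0446
```

Run:
```python
from h import *
st()
```

```text
t 7.35 [ 0.593  -0.1764  0.0609] [-179.99   -0.     92.22] F [-2.7  0.8 -5. ] M [ 0.3   0.55 -0.01] op 0.0446 j6 -18.9
```

Nearly home, with the mouth at about 15 mm. Now I'll push until contact builds up.

Request:
{"fn": "play_rows", "kwargs": {
  "steps": [
    {"x":0,"y":-0.015,"z":0.03,"rx":0,"ry":0,"rz":0,"claw":1},
    {"x":0,"y":-0.015,"z":0.06,"rx":0,"ry":0,"rz":0,"claw":1},
    {"x":0,"y":-0.015,"z":0.08,"rx":0,"ry":0,"rz":0,"claw":1},
    {"x":0,"y":-0.015,"z":0.08,"rx":0,"ry":0,"rz":0,"claw":1},
    {"x":0,"y":-0.015,"z":0.08,"rx":0,"ry":0,"rz":0,"claw":1}
  ]
}}

```text
t: 7.85
tool_pos: [0.593, -0.1765, 0.0606]
orientation: [179.9, 0.0, 92.2]
wrist_force: [-11.3, 4.3, 24.1]
opening: 0.0446
```

Run:
```python
from h import *
st()
s=snap("side"); g=s["image"][60:220,320:520,::-1]; cv2.imwrite("pics/n2.png",cv2.convertScaleAbs(cv2.resize(g,None,fx=3.5,fy=3.5,interpolation=2),alpha=1.5))
```

```text
t 7.85 [ 0.593  -0.1765  0.0606] [1.7993e+02 1.0000e-02 9.2220e+01] F [-11.3   4.3  24.1] M [ 0.84  1.97 -0.03] op 0.0446 j6 -18.9
```

View pics/n2.png

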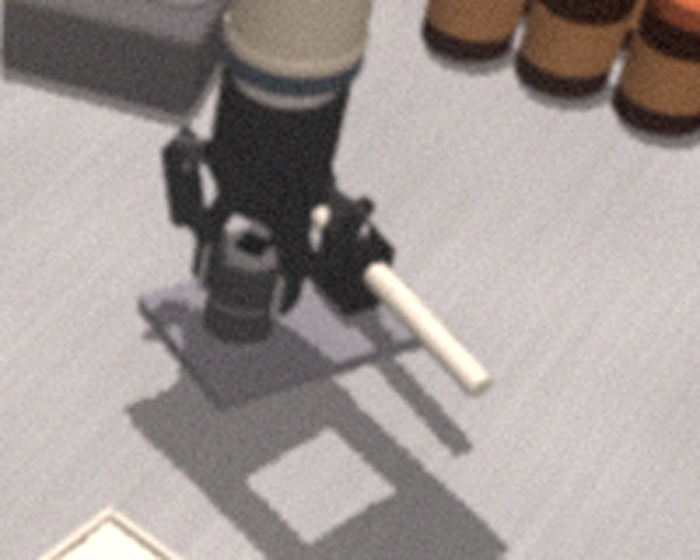

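The picture shows the socket down on the plate at crop (240,290), upright. Fz rose only once the mouth reached the calculated 15 mm. I'll relieve the side load, wiggle the yaw slightly and push a little more to confirm it is bottomed and not jammed.

Request:
{"fn": "play_rows", "kwargs": {
  "steps": [
    {"x":0.01,"y":-0.03,"z":0,"rx":0,"ry":0,"rz":0.2,"claw":1},
    {"x":0.01,"y":-0.03,"z":0,"rx":0,"ry":0,"rz":-0.2,"claw":1},
    {"x":0.01,"y":-0.03,"z":0,"rx":0,"ry":0,"rz":0,"claw":1},
    {"x":0.01,"y":-0.03,"z":0.02,"rx":0,"ry":0,"rz":0,"claw":1},
    {"x":0.01,"y":-0.03,"z":0.02,"rx":0,"ry":0,"rz":0,"claw":1},
    {"x":0.01,"y":-0.03,"z":0.02,"rx":0,"ry":0,"rz":0,"claw":1}
  ]
}}

```text
t: 8.5
tool_pos: [0.593, -0.1764, 0.0606]
orientation: [179.8, 0.1, 92.2]
wrist_force: [-9.4, 5.1, 27.4]
opening: 0.0441
```

Run:
```python
from h import *
st()
s=snap("top"); C=cloud(s); s2=snap("side"); C2=cloud(s2)
for c in(C,C2):
    m=(np.hypot(c[...,0]-.593,c[...,1]+.1765)<.02)&(c[...,2]<.095)&(c[...,2]>.06); print(m.sum(),np.percentile(c[m][:,2],[50,90]).round(4) if m.any() else 0)
st()
```

```text
t 8.5 [ 0.593  -0.1764  0.0606] [1.7979e+02 6.0000e-02 9.2240e+01] F [-9.4  5.1 27.4] M [0.82 1.73 0.16] op 0.0441 j6 -19.0
24 [0.0789 0.0855]
148 [0.0823 0.0846]
t 8.6 [ 0.5929 -0.1764  0.0605] [1.798e+02 6.000e-02 9.224e+01] F [-9.6  4.9 28. ] M [0.82 1.77 0.14] op 0.0443 j6 -19.0
```

The cap top reads about 0.083 m, which matches 0.015 + 0.068, so the socket is home. A harder push left z unchanged.

Run:
```python
from h import *
print(bot.hand_in()); st()
```

```text
the job is handed in; nothing more can be done
None
the job is handed in; nothing more can be done
```

The first socket I tried, the one at the robot's right end of the row in the tray and nearest the bracket, fits the nut. I turned it about 12° to match the flats, pushed it fully home and handed in at about 8.6 s with it still gripped upright. No socket had to go back, and I commanded no motion near the jars, the wrench or the other two sockets. I did not photograph those again at the end.

**Last checks:**
- **Depth:** it slid down freely with no vertical load past the 16–18 mm point where the wrong ones stop. It bottomed with the mouth at about 15 mm, where it should be.
- **Push:** at the end it held about 28 N downward, and the height stayed the same when I wiggled it and pushed slightly more.
- **Camera:** the side camera put the cap top at about 82–85 mm against 83 mm expected. The top camera had only a few usable points and read lower, at a median of 79 mm.
- **Side load:** about 10 N sideways remained on the wrist, and easing the position barely reduced it.

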